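Fold the riser's guard rail away and draw out the capsule caddy

TASK

Get the capsule caddy out of its bay under the riser. With the inner bar of the guard rail still lying across the opening, fold the outer bar right back flat against it; then swing the folded pair out to its stop; then slide the caddy straight out along the counter by its loop until all of it stands on the counter clear of the roof. Leave the cup and the two containers on the riser where they stand, and leave the rail folded and swung open.

Things in the scene. Friction and masses are not known exactly. Their poses are not given: they have to be found in the camera images.
- riser: Low dark-steel riser, fixed; its y points out of the bay's opening. Origin on the counter, mid-way along the guard rail's closed line (x -90 mm, the post, to +90). Roof: y -300 to -120 mm, x -103 to +103. Bay below: 116 mm wide, side boxes, back wall at y -290, no floor. From roof to rail (y -120 to 0) it is open above; at x = -96 and +96 run floor rails 14 mm wide, 10 mm high.
- inner (a joint): Inner bar, angle at the post: 0 = across the opening (along riser +x), grows as it swings outwards (anticlockwise from above, to riser +y), stop at 1.75 rad. Stiff (0.3 N m), stays where left. 90 mm from post axis to middle pin; 12 mm thick: front face on the line post-pin, back face (to the bay) 12 mm behind it; 13 to 49 mm above the counter.
- outer (a joint): Outer bar, angle at the middle pin relative to the inner bar: 0 = in line, grows as it folds outwards (anticlockwise from above), 3.14 = stop, flat against the inner bar's front. Lighter hinge (0.06 N m), stays where left. 94 mm long from the pin, 12 mm thick: front face on the line through the pin, back face (to the bay at 0) 12 mm behind; 13 to 49 mm above the counter.
- post (a point): The fixed post's axis, 50 mm above the counter, at riser (-90, 0) mm: hinge of the inner bar. The post's top is at 53 mm.
- pin (a point): The middle pin's axis, 50 mm above the counter: hinge between the inner and outer bars; top at 53 mm.
- outer_end (a point): Free end of the outer bar, 88 mm from the pin, mid-thickness, 50 mm above the counter.
- roof_edge (a point): Middle of the roof's front edge, on its upper face, 68 mm above the counter (underside at 60 mm).
- caddy: Open black plastic caddy of coffee capsules, 90 mm wide (its x), 120 mm long (its y), 50 mm high, 0.3 kg, loose on the counter under the roof. Origin: centre of its underside; its y points out of the bay. On its front a level steel loop.
- loop (a point): Middle of the caddy loop's cross bar: 8 mm round steel along the caddy's x, 36 mm high, 100 mm ahead of the caddy's origin (40 mm off its front wall). The free hole is 36 mm (y) by 64 mm (x), open above and below, centred 22 mm behind this point, in the open space between roof and rail.
- cup: White ceramic cup 64 mm wide, 58 mm high, standing on the counter in front of the rail, within the swing of the unfolded rail. Origin: centre of its underside.
- canister: Plain steel canister, 84 mm wide, 120 mm high, standing on the riser's roof. Origin: centre of its underside.
- tumbler: Black tumbler with steel lid, 68 mm wide, 140 mm high, standing on the riser's roof. Origin: centre of its underside.
Mind the look-alikes: they are no part of the job. What is shaped like the caddy but red is not meant.

How it is judged:
On the way, in this order (a step that is already met when the one before it is completed fails the run):
1. outer bar folded flat against the inner bar (over 2.9 rad), inner bar still across the opening (under 0.4 rad) (value of joint outer above 2.9 rad and value of joint inner below 0.4 rad), for 0.2 s.
2. folded pair swung out to its stop (inner over 1.5 rad, outer over 2.75 rad), caddy still in its bay (value of joint inner above 1.5 rad and value of joint outer above 2.75 rad and y of caddy in the frame of riser below -0.12 m), for 0.2 s.
3. the caddy drawn out clear of the roof (y of caddy in the frame of riser above -0.06 m), for 0.1 s.
At the end, for the whole second after the job is handed in: Outer bar folded against the inner (over 2.75 rad), pair swung open (inner over 1.4 rad); caddy upright and still on the counter, all clear of the roof: origin 60 mm behind to 140 mm ahead of the rail's closed line and -60 to +80 mm along riser x from its middle (value of joint outer above 2.75 rad and value of joint inner above 1.4 rad and y of caddy in the frame of riser between -0.06 and 0.14 m and x of caddy in the frame of riser between -0.06 and 0.08 m and height (world z) of caddy below 0.008 m and angle between caddy's own z axis and vertical below 0.1 rad and linear speed of caddy below 0.02 m/s); the robot touches nothing.
It fails at once if the cup knocked over, or moved more than 25 mm (distance of cup from where it was at the start of the episode above 0.025 m or angle between cup's own z axis and vertical above 0.35 rad).
It fails at once if the canister or the tumbler on the riser moved more than 25 mm (distance of any of canister, tumbler from where it was at the start of the episode above 0.025 m).
It fails at once if the caddy lifted or tipped out instead of drawn (height (world z) of caddy above 0.03 m or angle between caddy's own z axis and vertical above 0.4 rad).
It also fails if it takes over 72 s, if anything falls off the work surface, if the arm or the gripper's body presses on something with over 40 N, if the wrist force passes 120 N, or if a joint passes its speed limit or range.

ROBOT

A 7-joint arm with a two-finger parallel gripper is mounted at the origin on the work surface. World frame = base frame: x ahead of the robot, y to its left, z up, the work surface at z = 0. Lengths are in m, angles in rad, forces in N, time in s.
With the tool pointing down it reaches from about 0.4 to 0.85 m from the base axis. Payload 10.4 kg.
Tool frame: the origin (TCP) lies at the very end of the fingers, on their centre line; the grasp point (between the pads) lies 19 mm behind it; z points along the fingers, y is the line along which they close (so a half turn about z gives the same grasp; the last joint's range is limited). The gripper opens to 85 mm and grips with 20 to 120 N. Pads are 22 mm wide; open, the fingers measure 114 mm over their backs; the gripper's body (76 mm by 85 mm) begins 54 mm behind the grasp point. The pads swing forward as they close: fully open they stand 13 mm farther back than shut.
Start: joints at [1.194, 0.332, -0.065, 1.46, 0.022, 1.35, -0.088], TCP at [0.217, -0.586, 0.194] pointing down, gripper open.
Joint ranges: [-2.6, 2.6], [-0.5, 2.12], [-1.47, 1.34], [0.16, 2.42], [-1.27, 4.41], [0.06, 2.06], [-2.6, 2.6]. Speed limits (rad/s): [2.22, 2.22, 2.79, 2.79, 3.14, 3.14, 3.14].

INTERFACE

Orientations are given as a unit quaternion [x, y, z, w].
In Python, from workcell import * gives the robot as it stands.
- The arm moves only by the tool step_arm, never from a script. Its argument "commands" is one flat list of numbers, 7 for each row, row after row: the finger opening in mm, from 0 to 85.4, then the shift along the world's x, y, z as a fraction of full scale, then the turn, a rotation vector about the world's x, y, z as a fraction of full scale. A call has exactly 10 rows; each row is the pose to reach, as a shift and turn from the pose commanded when the call began, turning the shorter way round; what a row does not reach only later rows make up. Full scale, the value 1, is 0.6 m for a shift and pi rad for a turn. A row lasts 1/8 s, in which the tool goes at most 62.5 mm and 10.7 degrees, less where a joint would pass 70% of its speed; a pose out of reach is approached as far as the arm can. A call with a number of a shift or a turn outside -1 to 1 is refused whole. A call with a gripper value outside its range is refused whole. The fingers move at their own pace and stop on an object; "squeeze" is the grip in N (left out, the last holds). Time passes only in rows, so rows that repeat a pose let the fingers close, or fill a call up. It gives the time, the measured TCP pose, the force, the opening and the grip force at its end, in the units of the state.
- get_obs(): the state, without advancing time (a new reading comes with each control period).
- camera(name): name is "scene" or "side" or "wrist"; returns the picture (384x512x3 uint8, red, green, blue); there is no depth.
- camera_params(name): a dict with "mtx" (3x3 intrinsics, pixels), "extrinsics" (4x4, takes a point from world to camera coordinates); the wrist camera has in their place "tool_from_camera" (4x4, takes a point from camera to tool coordinates, whose origin is the TCP and whose axes are the flange's). Camera axes: x right, y down, z forward; pixel columns grow to the right and rows downward; lengths in m; the calibration is good to about 2 mm. A picture is of the moment at which its call begins: read the wrist's pose just before it. camera_params takes no time and is no camera call.
- hand_in(): hands the job in; it is judged then, once.
The state is a dict: "clock": time; "joint_pos": joint angles; "joint_velocities": joint speeds; "tau": joint torques, N m; "position": TCP position; "ee_rot": TCP orientation; "ft_force": force on the tool from outside, world axes, zero at the start; "torque": the same for the moment, N m; "grip_width": opening from 0.0 (shut) to 1.0 (fully open); "grasp_force": force on a finger pad.
Only numpy, scipy, OpenCV 4.12 (cv2) and the standard library are available. Lean on these libraries where they do the work, as an engineer would, in place of code of your own. Each camera call takes 0.05 s, during which the arm holds its last target. There are 200 camera calls.

## Working session

There is one attempt and no reset: what is moved stays moved. The work goes in short steps, Python scripts to look and compute and a tool call to move; the robot and the scene stay as the last step left them, time stands still between calls to the robot, and variables do not carry over. Pictures are saved under pics/ and viewed, at most 10 in all, crops included, and the job is handed in when it is done.

Besides the shell and the picture viewer there is one more tool, called after ">>>" by a JSON object that holds its "fn" and its "kwargs", one argument or row to a line. step_arm: Moves the arm, as the interface text tells. Its arguments: {"type":"object","properties":{"commands":{"type":"array","items":{"type":"number"}},"squeeze":{"type":"number"}},"required":["commands"]}

```bash
mkdir -p pics; python3 - <<'E'
from workcell import *
import cv2,numpy as np
for n in("scene","side"):
    im=camera(n); cv2.imwrite(f"pics/{n}0.png",im[:,:,::-1])
    p=camera_params(n); print(n,np.round(p["mtx"],1).tolist(),np.round(p["extrinsics"],4).tolist())
print(camera_params("wrist")); o=get_obs();print(o)
E
```

```text
scene [[363.7, 0.0, 254.1], [0.0, 363.7, 192.5], [0.0, 0.0, 1.0]] [[-0.2536, 0.9673, 0.0051, 0.2273], [0.7132, 0.1905, -0.6746, -0.3035], [-0.6535, -0.1674, -0.7382, 1.124], [0.0, 0.0, 0.0, 1.0]]
side [[416.8, 0.0, 244.2], [0.0, 416.8, 189.3], [0.0, 0.0, 1.0]] [[-0.9979, -0.0633, -0.0098, 0.5066], [-0.0271, 0.5557, -0.8309, 0.121], [0.0581, -0.8289, -0.5563, 0.8774], [0.0, 0.0, 0.0, 1.0]]
{'mtx': array([[279.50515213,   0.        , 254.56835371],
       [  0.        , 279.50515213, 191.84062334],
       [  0.        ,   0.        ,   1.        ]]), 'tool_from_camera': array([[-1.08661628e-03, -9.57348184e-01, -2.88934724e-01,
         7.35173987e-02],
       [ 9.99999350e-01, -9.40177217e-04, -6.45608198e-04,
         2.34741466e-05],
       [ 3.46421991e-04, -2.88935238e-01,  9.57348582e-01,
        -1.80421602e-01],
       [ 0.00000000e+00,  0.00000000e+00,  0.00000000e+00,
         1.00000000e+00]])}
{'clock': 0.1, 'joint_pos': array([ 1.19441714,  0.33283043, -0.06468843,  1.46084865,  0.02157001,
        1.34993337, -0.08851049]), 'joint_velocities': array([-1.42497723e-04, -1.01703429e-03, -2.60136516e-04, -3.57937982e-03,
        6.42632856e-05, -4.78287641e-04, -1.49243238e-03]), 'tau': array([ 6.32415304e-04, -6.26744199e+01,  4.86483634e-02, -3.92428637e+01,
        1.63623306e-02,  6.96246017e-03,  3.96503310e-05]), 'position': array([ 0.21638976, -0.58592466,  0.19348606]), 'ee_rot': array([ 9.84396361e-01,  1.75964101e-01, -1.33941600e-04, -6.49300212e-04]), 'ft_force': array([ 0.19264414, -0.24489428,  0.36514579]), 'torque': array([-0.02739689, -0.00396607, -0.00149001]), 'grasp_force': 0.0, 'grip_width': 1.0020500864305328}
```

```bash
ls; python3 -c "
import cv2
for n in('scene','side'):
    cv2.imwrite(f'pics/{n}0b.png',cv2.resize(cv2.imread(f'pics/{n}0.png'),(800,600),interpolation=2))"
```

```text
pics
```

View pics/scene0b.png

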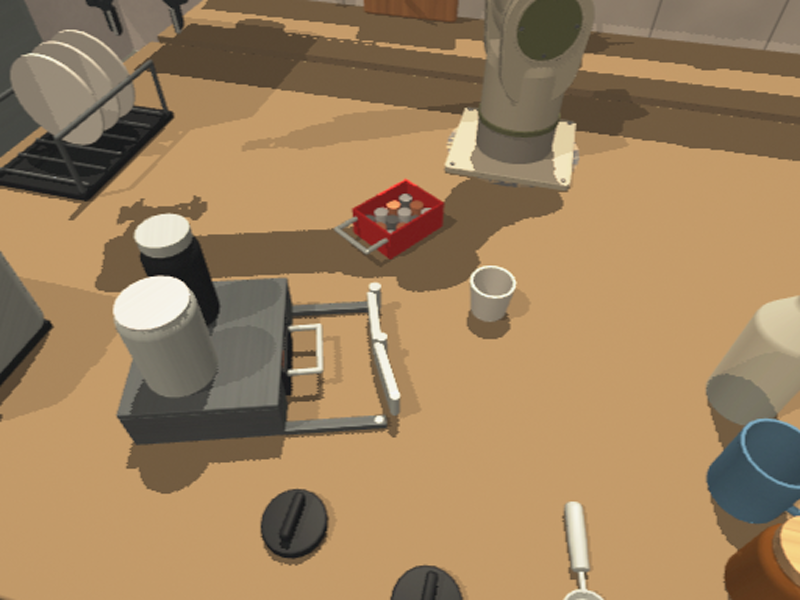

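View pics/side0b.png

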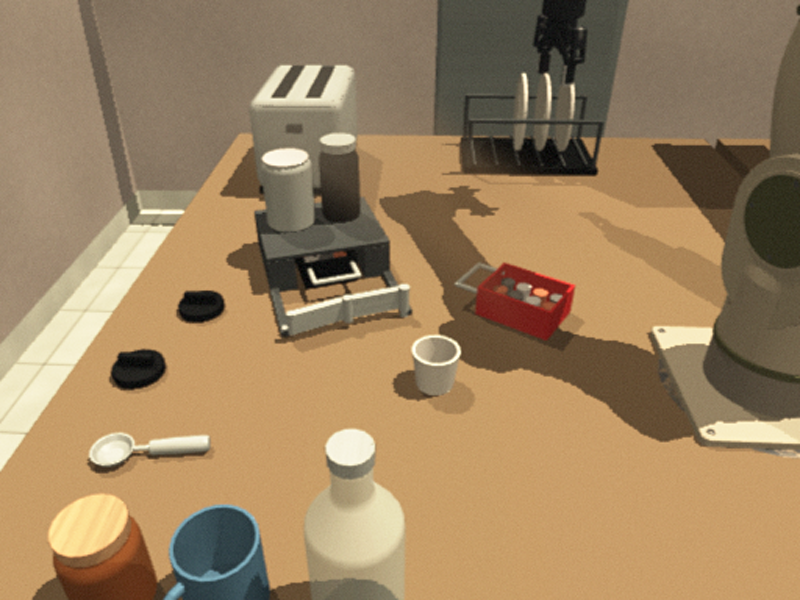

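The scene view shows the post at about (374,288), the pin at (380,337), the outer end near (394,405), the loop bar at about (320,350) and the cup at (492,290). I'll enlarge the rail area in both views.

```bash
python3 - <<'E'
import cv2,numpy as np
a=cv2.imread('pics/scene0.png')[170:290,165:345]; b=cv2.imread('pics/side0.png')[120:250,155:305]
r=lambda c,s:cv2.resize(c,None,fx=s,fy=s,interpolation=cv2.INTER_CUBIC)
A=r(a,4);B=r(b,4)   # scene: px=165+u/4,170+v/4 ; side: 155+u/4,120+v/4
cv2.imwrite('pics/cA.png',A);cv2.imwrite('pics/cB.png',B)
E
```

```text
(no output)
```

View pics/cA.png

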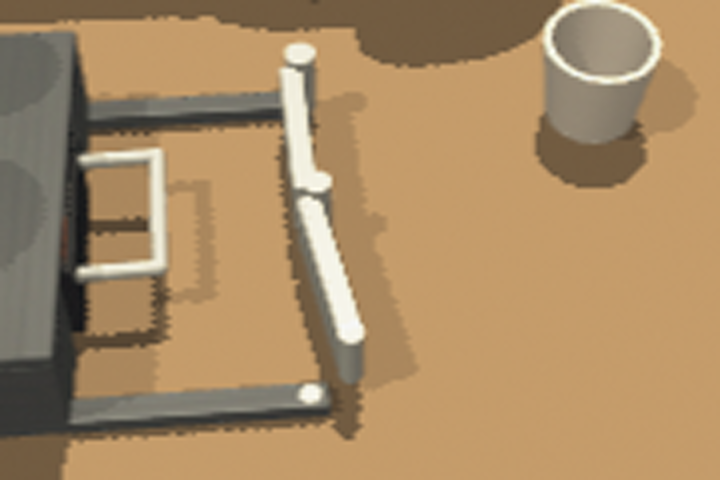

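View pics/cB.png

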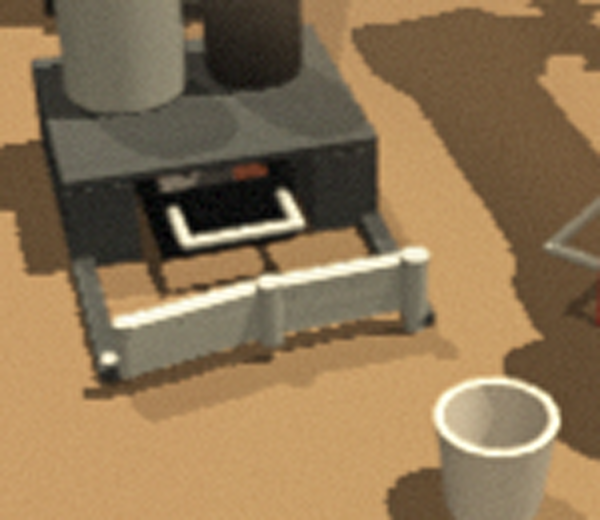

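The crops give these pixels. A is the scene view and B is the side view.

| Point | A | B |
|---|---|---|
| Post | (299,54) | (415,255) |
| Pin | (319,181) | (265,284) |
| Outer end | (350,335) | (122,322) |
| Loop bar ends | (157,152), (157,270) | (297,222), (187,243) |
| Roof front corners | (75,33), (75,358) | (377,137), (55,182) |
| Cup rim | (602,44) | (497,416) |

```bash
cat > h.py <<'E'
from workcell import *
import numpy as np, cv2
from scipy.spatial.transform import Rotation as R
C={n:(camera_params(n)["mtx"],camera_params(n)["extrinsics"]) for n in("scene","side")}
def ray(n,uv,z):
    K,E=C[n]; d=E[:3,:3].T@np.linalg.solve(K,[*uv,1]); o=-E[:3,:3].T@E[:3,3]
    return (o+d*(z-o[2])/d[2])
def tri(a,b):
    P=[C[n][0]@C[n][1][:3] for n in("scene","side")]
    X=cv2.triangulatePoints(P[0],P[1],np.array(a,float),np.array(b,float)).ravel(); return X[:3]/X[3]
E
python3 - <<'E'
from h import *
pts=dict(post=((299,54),(415,255),.053),pin=((319,181),(265,284),.053),end=((350,335),(122,322),.049),
 l1=((157,152),(297,222),.036),l2=((157,270),(187,243),.036),r1=((75,33),(377,137),.068),r2=((75,358),(55,182),.068),cup=((602,44),(497,416),.058),stub=((310,393),(109,358),.014))
X={}
for k,(a,b,z) in pts.items():
    a=(165+a[0]/4-.4,170+a[1]/4-.4);b=(155+b[0]/4-.4,120+b[1]/4-.4)
    s,t,x=ray("scene",a,z),ray("side",b,z),tri(a,b); X[k]=(s+t)/2
    print(k,np.round(s[:2]*1e3,1),np.round(t[:2]*1e3,1),np.round(x*1e3,1))
d=lambda a,b:np.round(np.linalg.norm(X[a]-X[b])*1e3,1)
print(d('post','pin'),d('pin','end'),d('l1','l2'),d('r1','r2'),d('post','stub'))
E
```

```text
post [ 484.7 -141.5] [ 482.2 -140.6] [ 482.5 -142.4   51.4]
pin [ 567.2 -107. ] [ 568.1 -105.5] [ 567.8 -106.5   52.8]
end [648.7 -69.1] [645.7 -69.1] [646.6 -70.1  47.5]
l1 [ 557.2 -198.7] [ 559.  -201.6] [ 558.6 -198.    38.1]
l2 [ 628.6 -172.7] [ 625.1 -173.7] [ 626.1 -174.3   34.5]
r1 [ 514.5 -257.6] [ 511.1 -256.9] [ 511.6 -259.3   66. ]
r2 [ 703.4 -180.6] [ 708.3 -190.2] [ 705.7 -179.1   73.9]
cup [439.5  17. ] [434.6  16.9] [435.3  16.1  56.1]
stub [663.1 -85. ] [658.8 -81.4] [660.4 -86.1  10.1]
91.1 87.9 73.9 206.0 190.7
```

```bash
cat >> h.py <<'E'
th=0.358; ex=np.array([np.cos(th),np.sin(th)]); ey=np.array([-np.sin(th),np.cos(th)])
post=np.array([.4833,-.1413]); org=post+.09*ex
W=lambda x,y:org+(x*ex+y*ey)/1e3
S=lambda p:(lambda q:np.round([q@ex*1e3,q@ey*1e3],1))(np.asarray(p)[:2]-org)
rot=lambda a,v:np.array([[np.cos(a),-np.sin(a)],[np.sin(a),np.cos(a)]])@v
def rows(path,start):  # path of riser (x,y) -> fractions of full scale
    for p in path: print(np.round((W(*p)-start)/.6,4).tolist())
E
python3 - <<'E'
from h import *
for n,(u,v) in dict(can=(125,108),tum=(255,88)).items(): print(n,S(ray("side",(155+u/4,120+v/4),.068)))
s=get_obs()["position"]; print(s,(W(70,-42)-s[:2])/.6)
print("fold from",W(70,-42))
path=[rot(a,[72,-28]) for a in np.linspace(-.05,3.14,20)]
rows(path,W(70,-42))
print(R.from_quat(get_obs()["ee_rot"]).as_matrix().round(3))
E
```

```text
can [  43.8 -205.6]
tum [ -46.2 -206.9]
[ 0.21638976 -0.58592466  0.19348606] [0.7191384  0.76891959]
fold from [ 0.64787279 -0.1245729 ]
[-0.0053, 0.0166]
[-0.0058, 0.0382]
[-0.0098, 0.0594]
[-0.0174, 0.0796]
[-0.0282, 0.0983]
[-0.042, 0.1149]
[-0.0583, 0.129]
[-0.0768, 0.1401]
[-0.0969, 0.148]
[-0.118, 0.1525]
[-0.1396, 0.1533]
[-0.161, 0.1505]
[-0.1817, 0.1442]
[-0.201, 0.1345]
[-0.2184, 0.1217]
[-0.2334, 0.1062]
[-0.2457, 0.0885]
[-0.2547, 0.0689]
[-0.2604, 0.048]
[-0.2625, 0.0265]
[[ 0.938  0.346 -0.   ]
 [ 0.346 -0.938  0.001]
 [-0.    -0.001 -1.   ]]
```

>>> {"fn": "step_arm", "kwargs": {
  "commands": [0,0,0,0.2,0,0,0,0,0,0,0.2,0,0,0,0,0.2,0.2,0.2,0,0,0,0,0.4,0.4,0.2,0,0,0,0,0.6,0.6,0.2,0,0,0,0,0.72,0.769,0.2,0,0,0,0,0.72,0.769,0.2,0,0,0,0,0.72,0.769,0.2,0,0,0,0,0.72,0.769,0.2,0,0,0,0,0.72,0.769,0.2,0,0,0]
}}

```text
clock: 1.35
position: [0.5605, -0.2212, 0.314]
ee_rot: [0.984, 0.176, -0.0, 0.0]
ft_force: [1.3, -0.7, -0.3]
grip_width: 0.001
grasp_force: 0.0
```

>>> {"fn": "step_arm", "kwargs": {
  "commands": [0,0,0,0,0,0,0,0,0,0,0,0,0,0,0,0,0,0,0,0,0,0,0,0,0,0,0,0,0,0,0,0,0,0,0,0,0,0,0,0,0,0,0,0,0,0,0,0,0,0,0,0,0,0,0,0,0,0,0,0,0,0,0,0,0,0,0,0,0,0]
}}

```text
clock: 2.6
position: [0.5596, -0.2227, 0.3142]
ee_rot: [0.984, 0.176, 0.0, 0.0]
ft_force: [-0.6, 0.4, -0.5]
grip_width: -0.003
grasp_force: 0.0
```

>>> {"fn": "step_arm", "kwargs": {
  "commands": [0,0.08,0.08,0,0,0,0,0,0.147,0.1635,0,0,0,0,0,0.147,0.1635,-0.08,0,0,0,0,0.147,0.1635,-0.16,0,0,0,0,0.147,0.1635,-0.24,0,0,0,0,0.147,0.1635,-0.32,0,0,0,0,0.147,0.1635,-0.35,0,0,0,0,0.147,0.1635,-0.35,0,0,0,0,0.147,0.1635,-0.35,0,0,0,0,0.147,0.1635,-0.35,0,0,0]
}}

```text
clock: 3.85
position: [0.6488, -0.1247, 0.1062]
ee_rot: [0.984, 0.176, 0.001, 0.001]
ft_force: [0.6, -0.8, 0.9]
grip_width: -0.001
grasp_force: 0.0
```

```bash
python3 - <<'E'
from h import *
print(get_obs()["position"],S(get_obs()["position"]))
a=camera("scene")[130:290,150:350];b=camera("wrist")
cv2.imwrite('pics/m1.png',np.hstack([cv2.resize(a,(400,320),interpolation=2),cv2.resize(b,(400,320),interpolation=3)])[:,:,::-1])
E
```

```text
[ 0.6488372  -0.12468009  0.10621571] [ 70.9 -42.4]
```

View pics/m1.png

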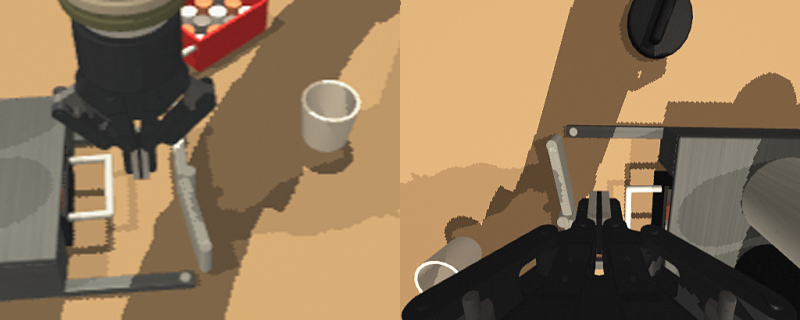

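The fingers hang between the bar (left of them in the wrist view) and the loop, and both sides are clear. Next I descend and start the fold.

>>> {"fn": "step_arm", "kwargs": {
  "commands": [0,0,0,-0.05,0,0,0,0,0,0,-0.1,0,0,0,0,0,0,-0.14,0,0,0,0,0,0,-0.14,0,0,0,0,-0.007,0.017,-0.14,0,0,0,0,-0.007,0.038,-0.14,0,0,0,0,-0.011,0.059,-0.14,0,0,0,0,-0.019,0.08,-0.14,0,0,0,0,-0.03,0.098,-0.14,0,0,0,0,-0.044,0.115,-0.14,0,0,0]
}}

```text
clock: 5.2
position: [0.6207, -0.0548, 0.0202]
ee_rot: [0.984, 0.176, -0.0, 0.0]
ft_force: [0.3, -0.4, 0.3]
grip_width: -0.004
grasp_force: 0.0
```

```bash
python3 - <<'E'
from h import *
p=get_obs()["position"];print(p,S(p),get_obs()["ft_force"])
rows([rot(a,[72,-28]) for a in np.linspace(.8,3.14,16)],W(*[70.9,-42.4])+.6*np.array([-.044,.115]))
E
```

```text
[ 0.62072437 -0.05476014  0.02021993] [69.  32.9] [ 0.317252   -0.36331059  0.25703377]
[-0.0005, 0.001]
[-0.0158, 0.014]
[-0.0329, 0.0245]
[-0.0515, 0.0322]
[-0.071, 0.0369]
[-0.091, 0.0385]
[-0.111, 0.037]
[-0.1305, 0.0325]
[-0.1491, 0.0249]
[-0.1663, 0.0145]
[-0.1816, 0.0016]
[-0.1948, -0.0135]
[-0.2055, -0.0305]
[-0.2134, -0.0489]
[-0.2183, -0.0684]
[-0.2202, -0.0884]
```

>>> {"fn": "step_arm", "kwargs": {
  "commands": [0,-0.016,0.014,0,0,0,0,0,-0.033,0.0245,0,0,0,0,0,-0.0515,0.032,0,0,0,0,0,-0.071,0.037,0,0,0,0,0,-0.091,0.0385,0,0,0,0,0,-0.111,0.037,0,0,0,0,0,-0.1305,0.0325,0,0,0,0,0,-0.149,0.025,0,0,0,0,0,-0.166,0.0145,0,0,0,0,0,-0.166,0.0145,0,0,0,0]
}}

```text
clock: 6.45
position: [0.5211, -0.0479, 0.0203]
ee_rot: [0.985, 0.175, -0.0, 0.0]
ft_force: [0.8, -1.1, 0.6]
grip_width: 0.002
grasp_force: 0.0
```

```bash
python3 - <<'E'
from h import *
p=get_obs()["position"];print(p,S(p),get_obs()["ft_force"])
a=camera("scene")[130:290,150:350];b=camera("side")[100:260,120:320]
cv2.imwrite('pics/m2.png',np.hstack([cv2.resize(x,(400,320),interpolation=2) for x in(a,b)])[:,:,::-1])
E
```

```text
[ 0.52111042 -0.04790788  0.02027792] [-21.9  74.2] [ 0.76327604 -1.05526772  0.5509053 ]
```

View pics/m2.png

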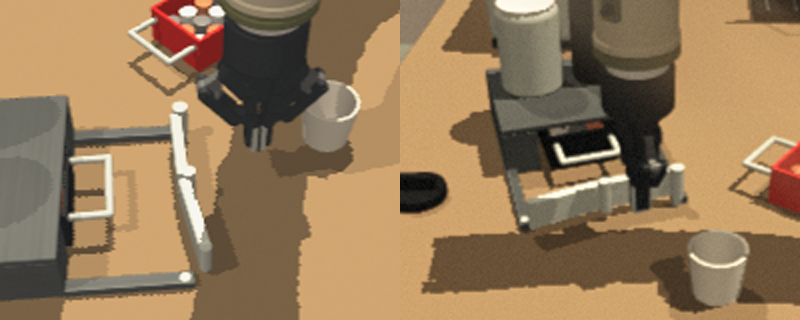

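The scene view shows the outer bar unmoved: its end is at about (204,250), as before. The fingers are already at (258,150), out in front of it. I'll check where the fingertip really is against the projection.

```bash
python3 - <<'E'
from h import *
p=get_obs()["position"];print(p,R.from_quat(get_obs()["ee_rot"]).as_matrix()[:,2])
a=(150+258/2,130+152/2);b=(120+643/2-200,100+208/2)
for n,off,q in(("scene",(150,130),a),("side",(120,100),b)):
    K,E=C[n]; 
    for dz in(0,.02,.05):
        c=E[:3,:3]@(p+[0,0,dz])+E[:3,3]; uv=(K@c/c[2])[:2]; print(n,dz,uv,"crop",(uv-off)*2, "seen",q)
print(tri(a,b))
E
```

```text
[ 0.52203728 -0.04701319  0.02040816] [ 5.81014613e-04 -8.54105882e-05 -9.99999828e-01]
scene 0 [277.38255738 214.15612921] crop [254.76511477 168.31225842] seen (279.0, 206.0)
scene 0.02 [277.88237876 208.12564034] crop [255.76475752 156.25128067] seen (279.0, 206.0)
scene 0.05 [278.66956921 198.62796074] crop [257.33913842 137.25592147] seen (279.0, 206.0)
side 0 [238.98680818 217.74880595] crop [237.97361635 235.4976119 ] seen (241.5, 204.0)
side 0.02 [238.83606755 210.59637339] crop [237.6721351  221.19274679] seen (241.5, 204.0)
side 0.05 [238.60302656 199.53890296] crop [237.20605312 199.07780592] seen (241.5, 204.0)
[ 0.51928524 -0.04794338  0.05333459]
```

```bash
python3 - <<'E'
from h import *
for n,(u0,u1,v0,v1) in dict(scene=(265,295,180,222),side=(228,256,180,224)).items():
    im=camera(n).astype(int); s=im[v0:v1,u0:u1]
    sat=s.max(2)-s.min(2); m=(sat<22)&(s.max(2)<125)
    print(n); [print(v0+i,''.join('#' if x else '.' for x in r)) for i,r in enumerate(m)]
K=camera_params("wrist");T=np.linalg.inv(K["tool_from_camera"]);
for z in(0,-.03): c=T@[0,0,z,1];print("wrist tip px",z,(K["mtx"]@c[:3]/c[2])[:2])
w=camera("wrist");np.save("w.npy",w)
s=w[150:330,235:275].astype(int);m=(s.max(2)-s.min(2)<22)&(s.max(2)<125)
[print(150+i*3,''.join('#' if x else '.' for x in r)) for i,r in enumerate(m[::3])]
E
```

```text
scene
180 ##....########################
181 ###....#######################
182 ####...########.##############
183 ##############################
184 ##############################
185 ##############################
186 ##############################
187 ##############################
188 ##############################
189 ##############################
190 ##############################
191 ########################....##
192 #####..################.......
193 .......###############........
194 .......###############........
195 .......###############........
196 .......##############.........
197 .......##############.........
198 .......##############.........
199 .......##############.........
200 ........#############.........
201 ........#############.........
202 ........############..........
203 ........##########............
204 ...........######.............
205 ...........#.####.............
206 ..............................
207 ..............................
208 ..............................
209 ..............................
210 ..............................
211 .....
[... 3922 characters left out ...]
#########################
285 ########################################
288 ########################################
291 ########################################
294 ########################################
297 ########################################
300 ########################################
303 ########################################
306 ################........################
309 ################........################
312 ###############..........###############
315 ###############..........###############
318 ###############..........###############
321 ###############..........###############
324 ###############...........##############
327 ##############............##############
```

Three checks agree that the shut fingertips sit about 28 mm above the reported TCP: the scene pair, the wrist image and the untouched bar. The fingers passed just over the bar. I'll go back and repeat the fold 26 mm lower.

>>> {"fn": "step_arm", "kwargs": {
  "commands": [0,0,0,0.08,0,0,0,0,0,0,0.12,0,0,0,0,0.08,-0.04,0.12,0,0,0,0,0.16,-0.09,0.12,0,0,0,0,0.211,-0.128,0.12,0,0,0,0,0.211,-0.128,0.12,0,0,0,0,0.211,-0.128,0.06,0,0,0,0,0.211,-0.128,0,0,0,0,0,0.211,-0.128,-0.02,0,0,0,0,0.211,-0.128,-0.04,0,0,0]
}}

```text
clock: 7.95
position: [0.6489, -0.1233, -0.0033]
ee_rot: [0.984, 0.176, 0.001, 0.0]
ft_force: [-0.0, -0.4, 0.0]
grip_width: 0.002
grasp_force: 0.0
```

>>> {"fn": "step_arm", "kwargs": {
  "commands": [0,0,0,0,0,0,0,0,0,0,0,0,0,0,0,-0.005,0.017,0,0,0,0,0,-0.006,0.038,0,0,0,0,0,-0.01,0.059,0,0,0,0,0,-0.017,0.08,0,0,0,0,0,-0.028,0.098,0,0,0,0,0,-0.042,0.115,0,0,0,0,0,-0.042,0.115,0,0,0,0,0,-0.042,0.115,0,0,0,0]
}}

```text
clock: 9.2
position: [0.6232, -0.055, -0.0037]
ee_rot: [0.984, 0.176, 0.0, 0.0]
ft_force: [-0.1, 0.5, 0.3]
grip_width: -0.001
grasp_force: 0.0
```

```bash
python3 - <<'E'
from h import *
p=get_obs()["position"];print(p,S(p),get_obs()["ft_force"])
a=camera("scene")[130:290,150:350];b=camera("side")[100:260,120:320]
cv2.imwrite('pics/m3.png',np.hstack([cv2.resize(x,(400,320),interpolation=2) for x in(a,b)])[:,:,::-1])
E
```

```text
[ 0.62318215 -0.05504698 -0.00368721] [71.2 31.8] [-0.10866475  0.48319099  0.2627329 ]
```

View pics/m3.png

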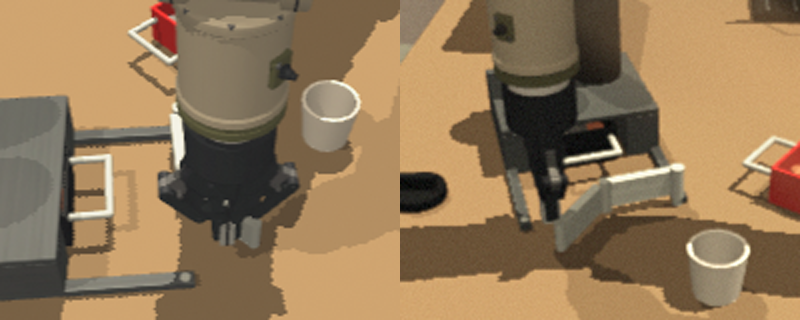

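The outer bar is now folding (its end is at about (250,235)), and the inner bar is still across the opening. I'll continue the arc.

>>> {"fn": "step_arm", "kwargs": {
  "commands": [0,-0.016,0.014,0,0,0,0,0,-0.033,0.0245,0,0,0,0,0,-0.0515,0.032,0,0,0,0,0,-0.071,0.037,0,0,0,0,0,-0.091,0.0385,0,0,0,0,0,-0.111,0.037,0,0,0,0,0,-0.1305,0.0325,0,0,0,0,0,-0.149,0.025,0,0,0,0,0,-0.166,0.0145,0,0,0,0,0,-0.1815,0.0015,0,0,0,0]
}}

```text
clock: 10.55
position: [0.5136, -0.0543, -0.0038]
ee_rot: [0.984, 0.176, 0.0, 0.0]
ft_force: [1.7, -0.1, -0.2]
grip_width: 0.001
grasp_force: 0.5
```

>>> {"fn": "step_arm", "kwargs": {
  "commands": [0,-0.013,-0.015,0,0,0,0,0,-0.024,-0.032,0,0,0,0,0,-0.032,-0.05,0,0,0,0,0,-0.037,-0.068,0,0,0,0,0,-0.038,-0.082,0,0,0,0,0,-0.038,-0.09,0,0,0,0,0,-0.038,-0.09,0,0,0,0,0,-0.038,-0.09,0,0,0,0,0,-0.038,-0.09,0,0,0,0,0,-0.038,-0.09,0,0,0,0]
}}

```text
clock: 11.8
position: [0.4915, -0.1076, -0.0037]
ee_rot: [0.984, 0.176, 0.0, 0.0]
ft_force: [-0.6, 0.5, 0.4]
grip_width: -0.003
grasp_force: 0.0
```

```bash
python3 - <<'E'
from h import *
p=get_obs()["position"];print(p,S(p),get_obs()["ft_force"])
a=camera("scene")[130:290,150:350];b=camera("side")[100:260,120:320]
cv2.imwrite('pics/m4.png',np.hstack([cv2.resize(x,(400,320),interpolation=2) for x in(a,b)])[:,:,::-1])
E
```

```text
[ 0.4914924  -0.1075659  -0.00374282] [-70.5  28.7] [-0.62346615  0.45994494  0.35054052]
```

View pics/m4.png

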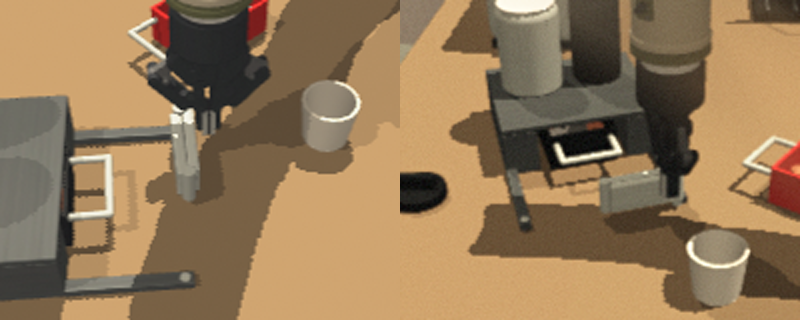

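The pair is almost flat with no contact force, so I'll press in a few millimetres more.

>>> {"fn": "step_arm", "kwargs": {
  "commands": [0,0.001,-0.003,0,0,0,0,0,0.002,-0.006,0,0,0,0,0,0.003,-0.008,0,0,0,0,0,0.003,-0.008,0,0,0,0,0,0.003,-0.008,0,0,0,0,0,0.003,-0.008,0,0,0,0,0,0.003,-0.008,0,0,0,0,0,0.003,-0.008,0,0,0,0,0,0.003,-0.008,0,0,0,0,0,0.003,-0.008,0,0,0,0]
}}

```text
clock: 13.15
position: [0.4923, -0.1104, -0.0039]
ee_rot: [0.984, 0.177, -0.001, -0.001]
ft_force: [-5.6, 8.0, 5.2]
grip_width: 0.002
grasp_force: 5.1
```

A 10 N reaction along riser y puts the bar face at y ≈ 12 mm, so it is flat. Next the fingers go over to the back of the inner bar.

>>> {"fn": "step_arm", "kwargs": {
  "commands": [0,-0.003,0.01,0,0,0,0,0,-0.003,0.01,0.05,0,0,0,0,-0.003,0.01,0.1,0,0,0,0,0.02,0,0.12,0,0,0,0,0.08,-0.05,0.12,0,0,0,0,0.1185,-0.0745,0.12,0,0,0,0,0.1185,-0.0745,0.12,0,0,0,0,0.1185,-0.0745,0.06,0,0,0,0,0.1185,-0.0745,0.02,0,0,0,0,0.1185,-0.0745,0,0,0,0]
}}

```text
clock: 14.4
position: [0.5631, -0.1566, -0.005]
ee_rot: [0.984, 0.176, -0.001, -0.0]
ft_force: [-0.8, -0.6, 0.1]
grip_width: 0.002
grasp_force: 0.0
```

```bash
python3 - <<'E'
from h import *
p=get_obs()["position"];print(p,S(p),get_obs()["ft_force"])
print(ray("scene",(150+183/2,130+113/2),.049), "end chk")
rows([np.array([-90,0])+rot(a,[68,-28]) for a in np.linspace(-.05,1.76,19)],p[:2])
E
```

```text
[ 0.56306631 -0.15656787 -0.00497952] [-20.6 -42.3] [-0.80793027 -0.56562097  0.08140121]
[ 0.48962966 -0.13529693  0.049     ] end chk
[-0.0108, 0.0153]
[-0.0104, 0.0276]
[-0.0112, 0.0399]
[-0.0133, 0.0521]
[-0.0166, 0.064]
[-0.021, 0.0754]
[-0.0266, 0.0864]
[-0.0333, 0.0968]
[-0.0409, 0.1064]
[-0.0495, 0.1153]
[-0.059, 0.1232]
[-0.0692, 0.1301]
[-0.08, 0.136]
[-0.0914, 0.1407]
[-0.1031, 0.1443]
[-0.1152, 0.1467]
[-0.1275, 0.1479]
[-0.1398, 0.1478]
[-0.1521, 0.1465]
```

>>> {"fn": "step_arm", "kwargs": {
  "commands": [0,-0.011,0.015,0,0,0,0,0,-0.0104,0.0276,0,0,0,0,0,-0.011,0.04,0,0,0,0,0,-0.013,0.052,0,0,0,0,0,-0.0166,0.064,0,0,0,0,0,-0.021,0.0755,0,0,0,0,0,-0.0266,0.0865,0,0,0,0,0,-0.033,0.097,0,0,0,0,0,-0.041,0.1065,0,0,0,0,0,-0.0495,0.115,0,0,0,0]
}}

```text
clock: 15.65
position: [0.5349, -0.088, -0.0034]
ee_rot: [0.984, 0.176, 0.001, 0.0]
ft_force: [2.3, -4.5, 0.9]
grip_width: -0.0
grasp_force: 1.9
```

>>> {"fn": "step_arm", "kwargs": {
  "commands": [0,-0.0095,0.008,0,0,0,0,0,-0.02,0.015,0,0,0,0,0,-0.03,0.021,0,0,0,0,0,-0.042,0.0255,0,0,0,0,0,-0.0535,0.029,0,0,0,0,0,-0.0655,0.0315,0,0,0,0,0,-0.078,0.033,0,0,0,0,0,-0.09,0.033,0,0,0,0,0,-0.098,0.032,0,0,0,0,0,-0.1,0.0315,0,0,0,0]
}}

```text
clock: 16.9
position: [0.4746, -0.0692, -0.0036]
ee_rot: [0.984, 0.176, 0.0, 0.0]
ft_force: [4.5, -1.9, -0.0]
grip_width: 0.003
grasp_force: 2.2
```

```bash
python3 - <<'E'
from h import *
p=get_obs()["position"];print(p,S(p),get_obs()["ft_force"])
a=camera("scene")[130:290,150:350];b=camera("side")[100:260,120:320]
cv2.imwrite('pics/m5.png',np.hstack([cv2.resize(x,(400,320),interpolation=2) for x in(a,b)])[:,:,::-1])
E
```

```text
[ 0.47459279 -0.06923294 -0.00359067] [-72.9  70.5] [ 4.53220325 -1.92971829 -0.03630546]
```

View pics/m5.png

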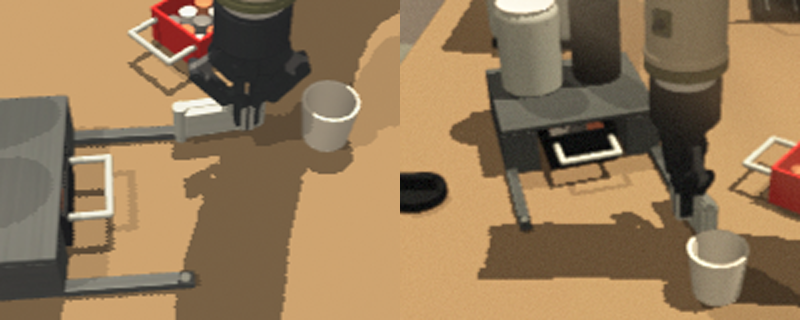

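The pair is swung out to about 1.69 rad by geometry, and the cup is untouched. I'll nudge it to the stop and then lift away.

>>> {"fn": "step_arm", "kwargs": {
  "commands": [0,-0.004,-0.0015,0,0,0,0,0,-0.008,-0.003,0,0,0,0,0,-0.012,-0.0045,0,0,0,0,0,-0.012,-0.0045,0,0,0,0,0,-0.012,-0.0045,0,0,0,0,0,-0.012,-0.0045,0,0,0,0,0,0.01,0.004,0,0,0,0,0,0.03,0.011,0,0,0,0,0,0.03,0.011,0.1,0,0,0,0,0.03,0.011,0.2,0,0,0]
}}

```text
clock: 18.25
position: [0.4916, -0.0624, 0.1169]
ee_rot: [0.984, 0.176, -0.002, -0.001]
ft_force: [1.0, -1.1, -0.4]
grip_width: -0.0
grasp_force: 0.0
```

>>> {"fn": "step_arm", "kwargs": {
  "commands": [40,0.03,-0.05,0.08,0,0,0,40,0.1,-0.12,0.08,0,0,0,40,0.16,-0.19,0.08,0,0,0,40,0.16,-0.19,0.08,0,0,0,40,0.16,-0.19,0.08,0,0,0,40,0.16,-0.19,0.08,0,0,0,40,0.16,-0.19,0.08,0,0,0,40,0.16,-0.19,0.08,0,0,0,40,0.16,-0.19,0.08,0,0,0,40,0.16,-0.19,0.08,0,0,0]
}}

```text
clock: 19.5
position: [0.5886, -0.1768, 0.1643]
ee_rot: [0.984, 0.176, -0.0, 0.0]
ft_force: [0.6, 0.7, 0.2]
grip_width: 0.468
grasp_force: 0.0
```

```bash
python3 - <<'E'
from h import *
o=get_obs();p=o["position"];print(p,S(p),o["ft_force"],o["grip_width"])
K=camera_params("wrist");w=camera("wrist")
s=w.astype(int);m=((s.max(2)-s.min(2)<25)&(s.max(2)<125))
for v in range(205,262,4): print(v,''.join('#' if x else '.' for x in m[v,150:360:3]))
br=((s.min(2)>150)&(s.max(2)-s.min(2)<50)).astype(np.uint8)
n,l,st,ce=cv2.connectedComponentsWithStats(br)
T=np.eye(4);T[:3,:3]=R.from_quat(o["ee_rot"]).as_matrix();T[:3,3]=p
M=T@K["tool_from_camera"]
def wr(uv,z):
    d=M[:3,:3]@np.linalg.solve(K["mtx"],[*uv,1]);return M[:3,3]+d*(z-M[2,3])/d[2]
for i in range(1,n):
    if st[i,4]>60: print(st[i],ce[i].round(1),S(wr(ce[i],.04)),S(wr(ce[i],.053)))
sc=camera("scene")
a=sc[130:290,150:350]
cv2.imwrite('pics/m6.png',np.hstack([cv2.resize(a,(400,320),interpolation=2),cv2.resize(w,(400,320),interpolation=3)])[:,:,::-1])
E
```

```text
[ 0.58857217 -0.17677926  0.16427521] [ -3.8 -70.1] [0.60040874 0.67577616 0.22632459] 0.46845175139856843
205 ..................................................##..................
209 .................................................###..................
213 ................................................####..............#...
217 ................................................####...........#..#.#.
221 ................................................####.........####.##.#
225 ................................................####......##...##.#..#
229 ...............#.##.............................###......##.#.#.###..#
233 .....##########.####################################...####.#...###..#
237 ##############.##.#####........................######..###..##..#....#
241 ###########...#########........................##########.#.#...######
245 ##...........##########........................###########.##.#######.
249 .............######.###........................###########.##..##..##.
253 ............###########........................############..##.....#.
257 ...........#############.......................#############.##.#...#.
261 ...........############........................#############.####...##
[196  78   9   9  61] [199.9  82.3] [ 94.5 -14.9] [ 93.5 -17.2]
[ 462  117   50  104 3276] [491.4 174.6] [  -3.6 -334.6] [  -0.5 -323.4]
[259 139  41  69 808] [271.7 171.6] [  1.2 -89.1] [  4.1 -88.3]
[ 20 219  48  51 336] [ 37.2 238.1] [-78.8 191. ] [-72.5 179.9]
[121 241  69  26 868] [155.8 254.1] [-101.    51.1] [-93.7  45.9]
[114 258  12   9  81] [119.8 261.9] [-111.6   96.6] [-103.8   89.5]
[ 488  289   24   67 1151] [501.6 324.3] [-207.8 -397. ] [-195.9 -383.1]
[206 307  21  19 123] [215.3 316.3] [-193.   -17.3] [-181.8  -19.6]
[144 345  14  10  94] [151.5 350.2] [-248.8   73. ] [-235.3   66.9]
[131 354  13  12 108] [137.7 359.5] [-265.    93.9] [-250.7   86.9]
```

```bash
python3 - <<'E'
from h import *
import json
K=camera_params("wrist");o=get_obs();p=o["position"];w=camera("wrist");s=w.astype(int)
br=((s.min(2)>150)&(s.max(2)-s.min(2)<50))
for v in range(139,209,6):
    u=np.where(br[v,255:300])[0]+255; print(v,u.min() if len(u) else None,u.max() if len(u) else None,len(u))
T=np.eye(4);T[:3,:3]=R.from_quat(o["ee_rot"]).as_matrix();T[:3,3]=p
M=T@K["tool_from_camera"]
def wr(uv,z):
    d=M[:3,:3]@np.linalg.solve(K["mtx"],[*uv,1]);return M[:3,3]+d*(z-M[2,3])/d[2]
for v in(142,173,204): print(v,[S(wr((u,v),.037)) for u in(259,263,267)])
Ti=np.linalg.inv(K["tool_from_camera"])
for x in(-.011,0,.011):
  for z in(0,-.02,-.03): c=Ti@[x,.02,z,1];print(x,z,(K["mtx"]@c[:3]/c[2])[:2].round(1))
E
```

```text
139 261 299 39
145 259 271 12
151 260 265 6
157 260 265 6
163 260 265 6
169 260 265 6
175 260 265 6
181 260 265 6
187 260 265 6
193 260 265 6
199 260 265 6
205 260 297 38
142 [array([ 33.7, -75. ]), array([ 33.7, -79.4]), array([ 33.6, -83.7])]
173 [array([ -0.9, -75. ]), array([ -1. , -79.5]), array([ -1., -84.])]
204 [array([-37.9, -75. ]), array([-37.9, -79.6]), array([-38. , -84.3])]
-0.011 0 [283.1 232.6]
-0.011 -0.02 [286.2 246.1]
-0.011 -0.03 [288. 254.]
0 0 [283.6 218.1]
0 -0.02 [286.7 230.2]
0 -0.03 [288.6 237.3]
0.011 0 [284.  203.1]
0.011 -0.02 [287.3 213.8]
0.011 -0.03 [289.2 220.1]
```

View pics/m6.png

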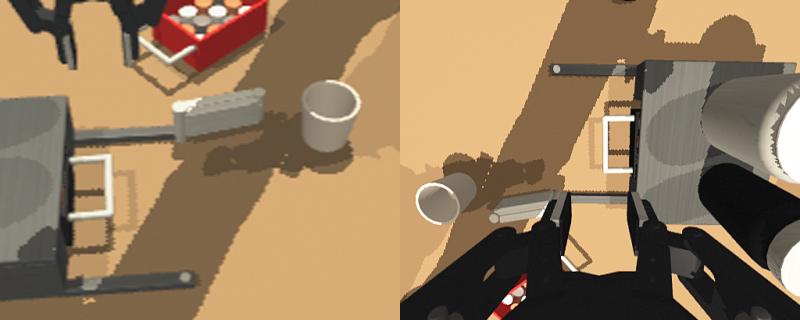

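The loop bar lies at riser (-2,-79) and is square to the riser. The wrist view shows both fingers open across it, the pair folded and swung out, and the cup in place. Next I descend astride the bar.

>>> {"fn": "step_arm", "kwargs": {
  "commands": [36,0.008,-0.012,0,0,0,0,36,0.008,-0.012,-0.06,0,0,0,36,0.008,-0.012,-0.12,0,0,0,36,0.008,-0.012,-0.16,0,0,0,36,0.008,-0.012,-0.19,0,0,0,36,0.008,-0.012,-0.22,0,0,0,36,0.008,-0.012,-0.24,0,0,0,36,0.008,-0.012,-0.255,0,0,0,36,0.008,-0.012,-0.265,0,0,0,36,0.008,-0.012,-0.265,0,0,0]
}}

```text
clock: 20.9
position: [0.5934, -0.184, 0.0051]
ee_rot: [0.984, 0.176, -0.0, 0.0]
ft_force: [-0.2, 0.0, 0.3]
grip_width: 0.422
grasp_force: 0.0
```

>>> {"fn": "step_arm", "kwargs": {
  "commands": [36,0,0,-0.01,0,0,0,36,0,0,-0.018,0,0,0,36,0,0,-0.018,0,0,0,36,0,0,-0.018,0,0,0,0,0,0,-0.018,0,0,0,0,0,0,-0.018,0,0,0,0,0,0,-0.018,0,0,0,0,0,0,-0.018,0,0,0,0,0,0,-0.018,0,0,0,0,0,0,-0.018,0,0,0],
  "squeeze": 30
}}

```text
clock: 22.15
position: [0.5937, -0.184, -0.0053]
ee_rot: [0.984, 0.176, 0.0, 0.0]
ft_force: [0.3, 0.3, 3.4]
grip_width: 0.077
grasp_force: 29.5
```

Grip confirmed: 6.6 mm opening at 29.5 N. Now I pull along riser +y.

>>> {"fn": "step_arm", "kwargs": {
  "commands": [0,-0.004,0.011,0,0,0,0,0,-0.012,0.032,0,0,0,0,0,-0.024,0.064,0,0,0,0,0,-0.036,0.096,0,0,0,0,0,-0.048,0.128,0,0,0,0,0,-0.06,0.16,0,0,0,0,0,-0.072,0.192,0,0,0,0,0,-0.084,0.224,0,0,0,0,0,-0.094,0.251,0,0,0,0,0,-0.1,0.266,0,0,0,0]
}}

```text
clock: 23.4
position: [0.5331, -0.0231, -0.0055]
ee_rot: [0.984, 0.176, -0.0, -0.0]
ft_force: [0.8, -2.0, 2.4]
grip_width: 0.072
grasp_force: 29.3
```

```bash
python3 - <<'E'
from h import *
o=get_obs();p=o["position"];print(p,S(p),o["ft_force"],o["grip_width"],o["grasp_force"])
E
```

```text
[ 0.53305721 -0.02312438 -0.00553735] [-2.  93.2] [ 0.77118416 -2.00837192  2.36034964] 0.07222485953295436 29.31400179862976
```

>>> {"fn": "step_arm", "kwargs": {
  "commands": [20,0,0,0,0,0,0,36,0,0,0,0,0,0,36,0,0,0,0,0,0,36,0,0,0,0,0,0,36,0,0,0.02,0,0,0,36,0,0,0.05,0,0,0,36,0,0,0.1,0,0,0,36,0,0,0.18,0,0,0,36,0,0,0.26,0,0,0,36,0,0,0.34,0,0,0]
}}

```text
clock: 24.65
position: [0.5333, -0.0242, 0.2017]
ee_rot: [0.984, 0.176, 0.001, 0.0]
ft_force: [1.1, -1.2, 0.7]
grip_width: 0.419
grasp_force: 0.0
```

```bash
python3 - <<'E'
from h import *
o=get_obs();p=o["position"];print(p,o["ft_force"])
K=camera_params("wrist");w=camera("wrist");s=w.astype(int)
T=np.eye(4);T[:3,:3]=R.from_quat(o["ee_rot"]).as_matrix();T[:3,3]=p
M=T@K["tool_from_camera"]
def wr(uv,z):
    d=M[:3,:3]@np.linalg.solve(K["mtx"],[*uv,1]);return M[:3,3]+d*(z-M[2,3])/d[2]
br=((s.min(2)>150)&(s.max(2)-s.min(2)<50)).astype(np.uint8)
n,l,st,ce=cv2.connectedComponentsWithStats(br)
for i in range(1,n):
    if st[i,4]>50:
        x,y,ww,h,a=st[i]; print(st[i],S(wr(ce[i],.05)),'left edge z.037',S(wr((x+2,y+h/2),.037)))
E
```

```text
[ 0.53333721 -0.0241569   0.20168208] [ 1.12836105 -1.22084887  0.71439302]
[333  82   9   9  69] [94.1 -0.3] left edge z.037 [94.5 -1.5]
[291 139  18  18 229] [26.1 39. ] left edge z.037 [23.7 44.8]
[313 138  19  20 285] [26.1 11.9] left edge z.037 [23.5 17.7]
[360 140  11  16 133] [ 25.4 -38.7] left edge z.037 [ 23.3 -40.2]
[334 159  19  19 277] [  0.7 -14.8] left edge z.037 [ -2.3 -10.2]
[313 161  16  16 203] [ 0.6 12.3] left edge z.037 [-2.8 16.1]
[289 180  18  16 232] [-23.6  39.1] left edge z.037 [-27.5  45.5]
[354 180  18  16 228] [-23.6 -40.9] left edge z.037 [-28.  -37.9]
[333 182  16  11 141] [-23.1 -14.5] left edge z.037 [-27.2 -10.9]
[272 196  13   5  58] [-36.6  62.9] left edge z.037 [-41.6  67.2]
[171 211  32  37 344] [-71.7 179.9] left edge z.037 [-84.7 202.2]
[302 230  32  18 343] [-91.3   8.4] left edge z.037 [-99.7  25.5]
[252 235  35  21 566] [-102.4   72. ] left edge z.037 [-109.1   93.5]
[290 312  10  10  60] [-215.3   35.5] left edge z.037 [-227.4   37.5]
```

The capsules are centred near riser (0,-2) and the folded pair lies from the post out to (-102,72). Everything is in place, so I hand in.

```bash
python3 -c "
from workcell import *
print(hand_in())"
```

```text
the job is handed in; nothing more can be done
None
```

The job is handed in and no verdict came back. By my last measurements, the rail is folded and swung open near its stop, the caddy stands about 2–7 mm behind the rail's closed line, clear of the roof, and the gripper is clear. The cup looked in place in the last view, and nothing came near the two containers.

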